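Reset a tripped rotary circuit breaker with its service handle

ROBOT

A 7-joint arm with a two-finger parallel gripper is mounted at the origin on the work surface. World frame = base frame: x ahead of the robot, y to its left, z up, the work surface at z = 0. Lengths are in mm, angles in rad, forces in N, time in s.
With the tool pointing down it reaches from about 425 to 875 mm from the base axis. Payload 8.4 kg.
Tool frame: the origin (TCP) lies at the very end of the fingers, on their centre line; the grasp point (between the pads) lies r.grip_point_offset behind it (r.grip_point_offset is the distance from the TCP to the grasp point, in mm); z points along the fingers, y is the line along which they close (so a half turn about z gives the same grasp; the last joint's range is limited). The gripper opens to 85 mm and grips with 20 to 120 N. Pads are 22 mm wide; open, the fingers measure 114 mm over their backs; the gripper's body (76 mm by 85 mm) begins 54 mm behind the grasp point. The pads swing forward as they close: fully open they stand 13 mm farther back than shut.
Start: joints at [-1.432, 0.333, 0.04, 1.465, -0.013, 1.343, -0.059], TCP at [153.12, 631.678, 207.108] pointing down, gripper open.
Joint ranges: [-2.58, 2.58], [-0.38, 2.09], [-1.3, 1.39], [0.25, 2.4], [-1.5, 4.64], [0.08, 2.09], [-2.65, 2.65]. Speed limits (rad/s): [2.22, 2.22, 2.79, 2.79, 3.14, 3.14, 3.14].

INTERFACE

Orientations are given as a rotation vector (axis times angle).
In Python, from bench import r, snapshot, finder gives the robot as it stands.
- The arm moves only by the tool servo_tool, never from a script. Its argument "commands" is one flat list of numbers, 6 for each row, row after row: the shift along the tool's x, y, z each as a share of 0.1 m, from -1 to 1, then the turn, a rotation vector about the tool's x, y, z each as a share of 90 degrees, from -1 to 1. In form: [x, y, z, wx, wy, wz, x, y, z, wx, wy, wz, ...]. A call has 1 to 20 rows; each row shifts and turns the commanded pose from where the row before left it, along the tool's axes as they then stand; what a row does not reach is not made up. A row lasts 1/10 s, in which the tool goes at most 50 mm and 8.59 degrees, less where a joint would pass 70% of its speed; a pose out of reach is approached as far as the arm can. A call with a number of a shift or a turn outside -1 to 1 is refused whole. A call with a gripper value outside its range is refused whole. "grip" is the gripper command: -1 is fully open, 1 is shut, values between are in proportion, set as the call begins (left out, the last holds). The fingers move at their own pace and stop on an object; "force" is the grip in N (left out, the last holds). Time passes only in rows, so rows that do not move let the fingers close. It gives the time, the measured TCP pose, the force, the opening and the grip force at its end, in the units of the state.
- r.get_obs(): the state, without advancing time (a new reading comes with each control period).
- snapshot(name): name is "side" or "top"; returns a dict with "image" (384x512x3 uint8, blue, green, red), "mtx" (3x3 intrinsics, pixels), "k1" (the pictures are not rectified: a ray, as slopes to the right and down, at radius r is drawn at 1 + k1 r^2 times it, then the intrinsics apply), "R" (3x3) and "t" (3): a world point X has camera coordinates R X + t. Camera axes: x right, y down, z forward; pixel columns grow to the right and rows downward; lengths in mm; the calibration is good to about 2 mm. A picture is of the moment at which its call begins. There is no depth.
- r.close_job(): hands the job in; it is judged then, once.
Trained networks look in a picture, given as the dict that the camera call returned (one of the last four; its "shot" number tells which), for a name from the list of things; names that differ only in an ending like _2 or _b are one class to them, and where a whole thing is asked for, a point or a joint stands for the part that bears it (a point fixed in the world has none). Each returns a list of dicts, best first, with "p" (0 to 1); they miss things now and then, are a little off and sometimes report something else, mostly with a low value. They report only what shows in the picture. A call takes as long as a camera call.
- finder.masks_of(target, picture): "mask" (384x512 bool, what is visible of it) and "point" ([column, row] in pixels, amid what is visible of it).
The state is a dict: "time_s": time; "joint_positions": joint angles; "joint_vel": joint speeds; "joint_efforts": joint torques, N m; "eef_pos": TCP position; "ee_rot": TCP orientation; "wrist_force": force on the tool from outside, world axes, zero at the start; "moment": the same for the moment, N m; "grip_width": opening from 0.0 (shut) to 1.0 (fully open); "finger_force": force on a finger pad.
Only numpy, scipy, OpenCV 4.12 (cv2) and the standard library are available. Lean on these libraries where they do the work, as an engineer would, in place of code of your own. Each camera call takes 0.05 s, during which the arm holds its last target. There are 200 camera calls.

TASK

The robot cell's main circuit breaker, out on its mounting plate, has tripped. Set the loose service handle fully down on the breaker's upright shaft and let go of it; then take it again, using its arm as the lever, and turn the shaft anticlockwise (seen from above) all the way to the off stop to reset the trip, and from there clockwise all the way to the on stop. Leave the handle sitting on the shaft and leave the other things on the bench where they are.

Things in the scene. Friction and masses are not known exactly. Their poses are not given: they have to be found in the camera images.
- handle_hub (a point): Loose black service handle, 0.2 kg: a square hub 46 x 46 mm, 58 mm high, standing on the bench on its open end, with a level arm at its side. The point is the hub's centre, 29 mm above its underside. z: up; -x: along the arm. The hub's +y and -y faces are flat and free to grip, 46 mm apart. Its underside has a blind socket 27.5 mm (x) by 15.5 mm (y), 34 mm deep.
- handle_end (a point): Centre of the round knob (24 mm diameter, 22 mm high, its underside 25 mm above the hub's underside) at the end of the handle's arm, 118 mm from the hub's axis; the arm between is 18 mm wide and 20 mm high, its underside 26 mm above the hub's. Axes as the hub's.
- shaft_tip (a point): Top of the breaker's upright steel shaft, on its turning axis, 144 mm above the bench: a flat tongue 24 mm wide (x) by 12 mm thick (y) with a rounded top, 30 mm high above the 44 mm round collar on which the hub rests. The handle fits either way round, arm along -x (the side towards the robot) or +x. Fully home, the hub's centre is 1 mm below this point. Axes turn with the shaft.
- breaker: Circuit breaker on a steel plate 260 x 180 mm, fixed to the bench; origin on the bench under the shaft's axis, x along the case. Grey mechanism block 96 x 92 mm, its top 108 mm above the bench; black case under it 160 x 105 mm, up to 87 mm high; copper terminals at both ends; a row of terminal blocks 82 mm to +y, 50 mm high.
- shaft (a joint): Shaft angle, rad, anticlockwise (from above) positive. 0 to 0.2: tripped. 0.95: off, at its stop. -0.85: on, at its stop. Turns stiffly (0.5 N m, 5 N at the handle's knob) and stays where left. Until it has been at the off stop a latch bars it from turning clockwise past about -0.1; it resets late in that travel, above 0.8. The handle has about 7 degrees of play either way on it.
- meter: Hand-held meter lying on the bench, black, 130 x 60 x 40 mm; origin under its centre. Leave alone.
- strip: Orange five-way socket strip, 280 x 56 x 47 mm, on the bench; origin under its centre. Leave alone.
- driver: Screwdriver, 190 mm, on the bench; origin under its middle. Leave alone.

How it is judged (in metres and radians):
On the way, in this order (a step that is already met when the one before it is completed fails the run):
1. the handle sits fully down on the shaft and the fingers have let go of it (horizontal distance between handle_hub and shaft_tip below 0.006 m and z of handle_hub in the frame of shaft_tip below 0.004 m and contact force between the fingers and handle below 0.1 N), for 0.2 s.
2. the shaft is turned fully to off (within 0.06 rad of the stop) (value of joint shaft above 0.89 rad), for 0.1 s.
At the end, for the whole second after the job is handed in: The shaft has been fully off and is now on (below -0.78 rad, within 4 degrees of its on stop), the handle sits down on it (hub centre within 6 mm of the shaft's axis and no more than 5 mm above the shaft's top), at rest and released (value of joint shaft below -0.78 rad and horizontal distance between handle_hub and shaft_tip below 0.006 m and z of handle_hub in the frame of shaft_tip below 0.005 m and linear speed of handle below 0.02 m/s); the robot touches nothing.
It fails at once if a bystander (meter, socket strip or screwdriver) is shifted by more than 25 mm (distance of any of meter, strip, driver from where it was at the start of the episode above 0.025 m).
It also fails if it takes over 72 s, if anything falls off the work surface, if the arm or the gripper's body presses on something with over 40 N, if the wrist force passes 120 N, or if a joint passes its speed limit or range.

## Working session

There is one attempt and no reset: what is moved stays moved. The work goes in short steps, Python scripts to look and compute and a tool call to move; the robot and the scene stay as the last step left them, time stands still between calls to the robot, and variables do not carry over. Pictures are saved under pics/ and viewed, at most 10 in all, crops included, and the job is handed in when it is done.

Besides the shell and the picture viewer there is one more tool, called as a command line: name --argument value ..., lists and objects as JSON in quotes. servo_tool: Moves the arm, as the interface text tells. Its arguments: {"type":"object","properties":{"commands":{"type":"array","items":{"type":"number"}},"grip":{"type":"number"},"force":{"type":"number"}},"required":["commands"]}

```bash
ls; mkdir -p pics; python3 - <<'E'
from bench import r,snapshot,finder
import cv2,numpy as np
o=r.get_obs();print(o, r.grip_point_offset)
ims=[]
for n in("side","top"):
    s=snapshot(n);ims.append(s["image"].copy())
    print(n,s["mtx"].tolist(),s["k1"],s["R"].tolist(),s["t"].tolist())
    for t in("handle_hub","handle_end","shaft_tip","breaker","meter","strip","driver"):
        for d in finder.masks_of(t,s)[:2]:
            print(t,round(d["p"],2),d["point"],d["mask"].sum())
    cv2.imwrite(f"pics/{n}0.png",cv2.resize(s["image"],(800,600)))
E
```

```text
pics
{'time_s': 0.0, 'joint_positions': array([-1.43217623,  0.33391667,  0.03987054,  1.46626772, -0.01341873,
        1.3433052 , -0.0585131 ]), 'joint_vel': array([-0.00065813,  0.00106066,  0.00097122,  0.00052194, -0.00031376,
       -0.0001572 ,  0.00264388]), 'joint_efforts': array([ 9.38502380e-04, -6.58543611e+01,  1.36613008e+00, -4.05562842e+01,
        1.69502356e-02,  1.25805137e-02, -1.86266908e-05]), 'eef_pos': array([153.0347349 , 631.21707232, 206.21926117]), 'ee_rot': array([-3.72724002e-01, -3.11930003e+00,  2.55675005e-03]), 'wrist_force': array([-0.67825659,  1.39891476, -0.31196013]), 'moment': array([0.02328547, 0.03447117, 0.02045464]), 'finger_force': 0.0, 'grip_width': 1.0036612323093448} 18.700000000000003
side [[426.64333806200517, 0.0, 253.87980048257077], [0.0, 426.64333806200517, 191.00257636596595], [0.0, 0.0, 1.0]] -0.04752943769378247 [[0.9833225024412026, -0.1818085927943521, 0.00474254983194746], [-0.10231412059535072, -0.5745545069949964, -0.8120461435279008], [0.15036182001948192, 0.7980180161361483, -0.5835739618956239]] [-591.7817199322761, 157
[... 187 characters left out ...]
273.3, 220.4] 945
strip 0.6 [318.6, 224.2] 1956
driver 0.83 [187.7, 229.2] 433
top [[467.5758503046483, 0.0, 256.5435558695206], [0.0, 467.5758503046483, 190.12325032730138], [0.0, 0.0, 1.0]] 0.015878170148578348 [[-0.006659700853319718, -0.999484468191779, -0.03140774152881261], [-0.9976429038101228, 0.008785977380644934, -0.06805470651448742], [0.06829556985522935, 0.03088048647387543, -0.9971870991410221]] [32.52417670504708, 593.0662729616224, 1113.2327661430788]
handle_hub 0.94 [355.1, 218.8] 851
handle_end 0.79 [351.6, 219.8] 898
shaft_tip 0.6 [160.4, 205.2] 259
breaker 0.67 [165.5, 207.8] 7794
meter 0.92 [268.2, 165.2] 1362
strip 0.84 [275.1, 118.3] 2925
driver 0.96 [265.7, 260.8] 502
```

View pics/side0.png

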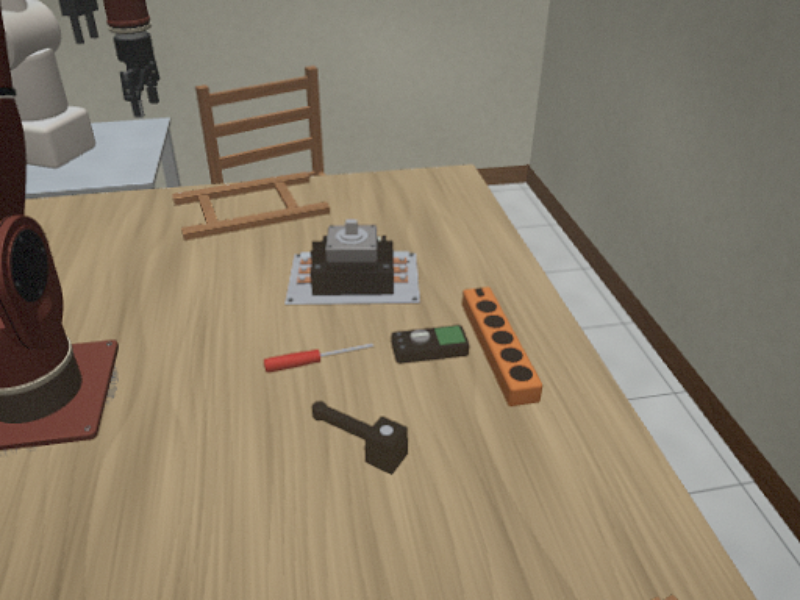

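View pics/top0.png

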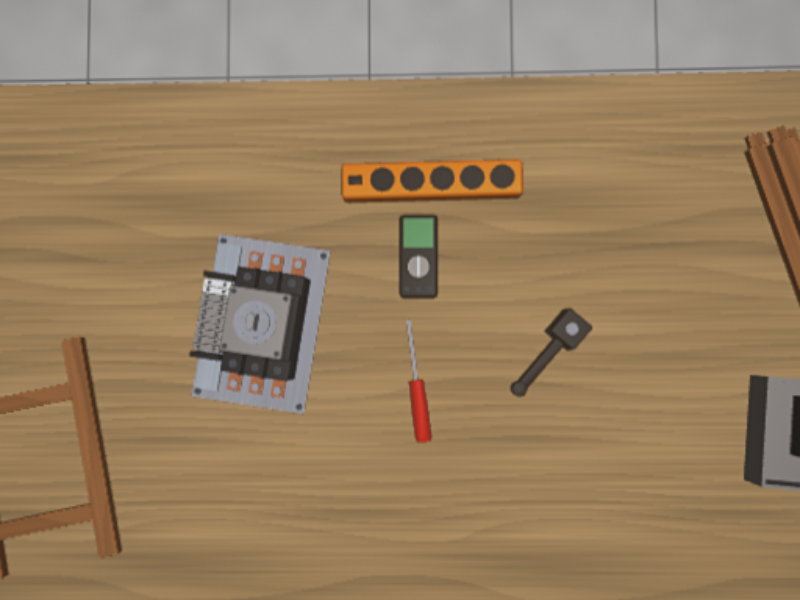

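The side view shows the handle near (385,440), the breaker shaft at (351,228), and the driver and meter between them. In the top view the hub is at (571,328), the knob at (518,388) and the shaft at (255,322). Next I'll fit the handle model and zoom in on the shaft.

```bash
cat >h.py <<'E'
import cv2,numpy as np
from scipy.optimize import minimize
def proj(s,X):
    c=np.asarray(X,float)@s["R"].T+s["t"];u=c[:,:2]/c[:,2:]
    u=u*(1+s["k1"]*(u**2).sum(1,keepdims=True))
    return u*s["mtx"][0,0]+s["mtx"][:2,2]
def unproj(s,px,z):
    d=(np.asarray(px,float)-s["mtx"][:2,2])/s["mtx"][0,0];u=d.copy()
    for _ in range(5):u=d/(1+s["k1"]*(u@u))
    w=s["R"].T@np.r_[u,1];c=-s["R"].T@s["t"]
    return c+w*(z-c[2])/w[2]
def box(x0,x1,y0,y1,z0,z1):return np.array([[x,y,z]for x in(x0,x1)for y in(y0,y1)for z in(z0,z1)],float)
A=np.linspace(0,2*np.pi,24,endpoint=False)
def cyl(cx,r,z0,z1):return np.vstack([np.c_[cx+r*np.cos(A),r*np.sin(A),0*A+z]for z in(z0,z1)])
HANDLE=[box(-23,23,-23,23,0,58),box(-118,0,-9,9,26,46),cyl(-118,12,25,47)]
def sil(s,parts,p,sc=4):
    m=np.zeros((384*sc,512*sc),np.uint8);x,y,z,a=p
    R=np.array([[np.cos(a),-np.sin(a),0],[np.sin(a),np.cos(a),0],[0,0,1]])
    for P in parts:
        q=proj(s,P@R.T+[x,y,z])
        cv2.fillConvexPoly(m,cv2.convexHull(np.round(((q+.5)*sc-.5)*16).astype(np.int32)),1,shift=4)
    return cv2.resize(m.astype(np.float32),(512,384),interpolation=cv2.INTER_AREA)
def fit(views,parts,p0,z):
    def f(v):return sum(np.abs(sil(s,parts,(v[0],v[1],z,v[2]/50))-m).sum()/m.sum() for s,m in views)
    v0=np.array([p0[0],p0[1],p0[2]*50])
    o=minimize(f,v0,method="Nelder-Mead",options=dict(initial_simplex=v0+np.vstack([np.zeros(3),np.eye(3)*8]),xatol=.05,fatol=1e-4))
    return o.x[0],o.x[1],o.x[2]/50,o.fun
E
python3 - <<'E'
from bench import r,snapshot,finder
from h import *
t=snapshot("top");s=snapshot("side")
hub=unproj(t,[571.5*.64,328*.64],58);kn=unproj(t,[518*.64,388*.64],47)
a=np.arctan2(*(hub-kn)[1::-1]);print(hub,kn,a)
mt=finder.masks_of("handle_hub",t)[0]["mask"].astype(float);ms=finder.masks_of("handle_hub",s)[0]["mask"].astype(float)
for v in([(t,mt)],[(s,ms)],[(t,mt),(s,ms)]):print(fit(v,HANDLE,(hub[0],hub[1],a),0))
print("shaft",unproj(t,[255.5*.64,322*.64],144),unproj(s,[351*.64,222*.64],144))
for n,c in(("meter",40),("strip",47),("driver",15)):print(n,unproj(t,finder.masks_of(n,t)[0]["point"],c))
for c in([222,237],[328,255],[303,412],[195,396]): print("plate",unproj(t,np.array(c)*.64,5))
C=[cv2.resize(i["image"][y-24:y+24,x-32:x+32],None,fx=6,fy=6,interpolation=cv2.INTER_CUBIC)for i,x,y in((t,163,206),(s,225,148))]
cv2.imwrite("pics/c1.png",np.hstack(C))
E
```

```text
[ 542.49292452 -226.34179057   58.        ] [ 453.71688853 -147.16822366   47.        ] -0.7282856363796172
(np.float64(541.4821559781096), np.float64(-224.76261915305832), np.float64(-0.7107740757304717), np.float64(0.08945269526952696))
(np.float64(542.2502647644388), np.float64(-227.73624290473333), np.float64(-0.7488543515684556), np.float64(0.05532159264931087))
(np.float64(541.9475601883299), np.float64(-225.04494230734463), np.float64(-0.720561787519773), np.float64(0.17558347526942586))
shaft [551.96123136 226.10870219 144.        ] [554.90115602 221.71501953 144.        ]
meter [649.99562307  -2.11864301  40.        ]
strip [765.56296626 -19.36977581  47.        ]
driver [424.43125991   6.9178537   15.        ]
plate [692.80933282 312.86273061   5.        ]
plate [662.20595868 143.46508894   5.        ]
plate [415.73404111 182.57711      5.        ]
plate [441.47594714 352.93308409   5.        ]
```

View pics/c1.png

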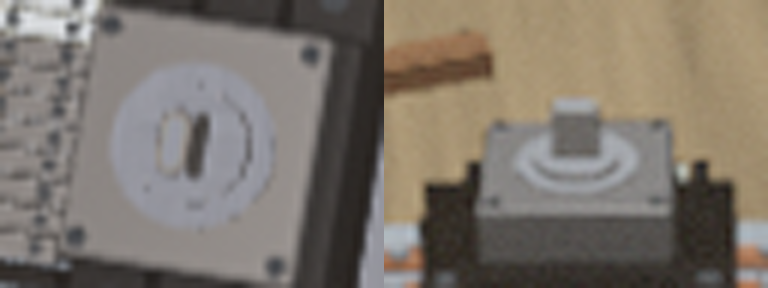

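The crops show the tongue top near top-image pixel (160,205), nearly in line with the breaker's x axis. The plate yaw is about -9°. I'll start moving toward the handle.

servo_tool --commands '[-0.37, -0.3, 0, 0, 0, 0, -0.37, -0.3, 0, 0, 0, 0, -0.37, -0.3, 0, 0, 0, 0, -0.37, -0.3, 0, 0, 0, 0, -0.37, -0.3, 0, 0, 0, 0, -0.37, -0.3, 0, 0, 0, 0, -0.37, -0.3, 0, 0, 0, 0, -0.37, -0.3, 0, 0, 0, 0, -0.37, -0.3, 0, 0, 0, 0, -0.37, -0.3, 0, 0, 0, 0, -0.21, -0.43, 0, 0, 0, 0, -0.21, -0.43, 0, 0, 0, 0, -0.21, -0.43, 0, 0, 0, 0, -0.21, -0.43, 0, 0, 0, 0, -0.21, -0.43, 0, 0, 0, 0]' --grip -1

```text
time_s: 2.65
eef_pos: [493.6, 17.3, 207.5]
ee_rot: [0.373, 3.119, 0.001]
wrist_force: [1.1, 0.6, -0.2]
grip_width: 0.999
finger_force: 0.0
```

servo_tool --commands '[-0.21, -0.43, 0, 0, 0, 0, -0.21, -0.43, 0, 0, 0, 0, -0.21, -0.43, 0, 0, 0, 0, -0.21, -0.43, 0, 0, 0, 0, -0.21, -0.43, 0, 0, 0, 0, 0, 0, 0, 0, 0, 0.077, 0, 0, 0, 0, 0, 0.077, 0, 0, 0, 0, 0, 0.077, 0, 0, 0, 0, 0, 0.076, 0, 0, 0, 0, 0, 0, 0, 0, 0, 0, 0, 0, 0, 0, 0, 0, 0, 0]'

```text
time_s: 3.85
eef_pos: [544.9, -214.3, 207.2]
ee_rot: [1.102, 2.942, 0.0]
wrist_force: [-0.1, -0.5, 0.2]
grip_width: 0.999
finger_force: 0.0
```

servo_tool --commands '[-0.054, -0.108, 0.3, 0, 0, 0, 0, 0, 0.4, 0, 0, 0, 0, 0, 0.4, 0, 0, 0, 0, 0, 0.3, 0, 0, 0, 0, 0, 0.3, 0, 0, 0, 0, 0, 0.22, 0, 0, 0, 0, 0, 0, 0, 0, 0, 0, 0, 0, 0, 0, 0]'

```text
time_s: 4.65
eef_pos: [541.8, -226.4, 15.6]
ee_rot: [-1.106, -2.941, 0.0]
wrist_force: [1.0, 0.1, 1.7]
grip_width: 1.0
finger_force: 0.0
```

servo_tool --commands '[0, 0, 0, 0, 0, 0, 0, 0, 0, 0, 0, 0, 0, 0, 0, 0, 0, 0, 0, 0, 0, 0, 0, 0, 0, 0, 0, 0, 0, 0, 0, 0, 0, 0, 0, 0, 0, 0, 0, 0, 0, 0, 0, 0, 0, 0, 0, 0, 0, 0, 0, 0, 0, 0, 0, 0, 0, 0, 0, 0]' --grip 1 --force 50

```text
time_s: 5.65
eef_pos: [542.4, -226.3, 16.3]
ee_rot: [1.106, 2.939, 0.001]
wrist_force: [-1.7, 0.9, 7.3]
grip_width: 0.527
finger_force: 50.4
```

servo_tool --commands '[0, 0, -0.2, 0, 0, 0, 0, 0, -0.4, 0, 0, 0, 0, 0, -0.4, 0, 0, 0, 0, 0, -0.4, 0, 0, 0, 0, 0, -0.4, 0, 0, 0, 0, 0, -0.2, 0, 0, 0, 0.14, 0.17, 0, 0, 0, 0, 0.288, 0.347, 0, 0, 0, 0, 0.288, 0.347, 0, 0, 0, 0, 0.288, 0.347, 0, 0, 0, 0, 0.288, 0.347, 0, 0, 0, 0, 0.288, 0.347, 0, 0, 0, 0, 0.288, 0.347, 0, 0, 0, 0, 0.288, 0.347, 0, 0, 0, 0, 0.288, 0.347, 0, 0, 0, 0, 0.288, 0.347, 0, 0, 0, 0, 0.14, 0.17, 0, 0, 0, 0]'

```text
time_s: 7.35
eef_pos: [553.0, 228.9, 214.8]
ee_rot: [-1.099, -2.942, -0.001]
wrist_force: [-0.3, 0.5, -2.0]
grip_width: 0.524
finger_force: 52.5
```

servo_tool --commands '[0, 0, 0, 0, 0, -0.073, 0, 0, 0, 0, 0, -0.073, 0, 0, 0, 0, 0, -0.073, 0, 0, 0, 0, 0, -0.073, 0, 0, 0, 0, 0, -0.073, 0, 0, 0, 0, 0, 0, 0, 0, 0, 0, 0, 0, 0, 0, 0, 0, 0, 0]'

```text
time_s: 8.15
eef_pos: [554.2, 223.4, 215.2]
ee_rot: [-0.235, -3.133, 0.0]
wrist_force: [0.2, 0.0, -1.1]
grip_width: 0.527
finger_force: 52.5
```

```bash
python3 - <<'E'
from bench import r,snapshot,finder
from h import *
o=r.get_obs();print(o["eef_pos"],o["ee_rot"],o["wrist_force"])
t=snapshot("top");s=snapshot("side")
for n,i in(("top",t),("side",s)):
    m=finder.masks_of("handle_hub",i)[:1]
    print(n,[(d["p"],d["point"],d["mask"].sum()) for d in m])
    c=proj(i,[[552,225,150]])[0].astype(int);x,y=c
    cv2.imwrite(f"pics/l_{n}.png",cv2.resize(i["image"][y-72:y+72,x-96:x+96],None,fx=4,fy=4,interpolation=cv2.INTER_CUBIC));print(x,y)
# shaft axis from initial crops: collar centre
print("collar",unproj(t,[131+192/6,182+146/6],114),unproj(s,[193+193/6,124+158/6],114))
print("tongue",unproj(t,[131+176/6,182+141/6],144),unproj(s,[193+192/6,124+104/6],144))
E
cd pics; python3 -c "
import cv2,numpy as np
a=cv2.imread('l_top.png');b=cv2.imread('l_side.png');cv2.imwrite('l.png',cv2.resize(np.vstack([a,b]),None,fx=.52,fy=.52) if 0 else cv2.resize(np.hstack([a[:,100:668],b[:,100:668]]),(800,406)))"
```

```text
[554.20287758 223.42688975 215.15283316] [-2.34723120e-01 -3.13280760e+00  8.89765619e-05] [ 0.20645179  0.01030509 -1.09465506]
top [(0.75, [146.4, 239.8], np.int64(580))]
163 205
side [(0.74, [215.1, 115.2], np.int64(628))]
223 139
collar [552.48003809 234.21559139 114.        ] [555.87301036 225.15447301 114.        ]
tongue [553.27424154 233.06573088 144.        ] [556.51157752 225.98328114 144.        ]
```

View pics/l.png

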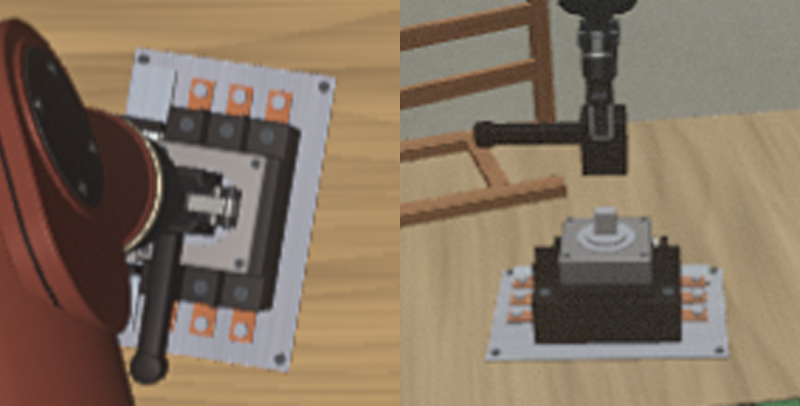

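The handle is held level above the shaft, with the knob on the left side in the side view. The wide light disc around the shaft is bigger than 44 mm, so it is a lower flange. I'll redo the shaft position with a region fit.

```bash
cat >s.py <<'E'
from bench import r,snapshot
from h import *
cal={}
for n in("top","side"):cal[n]=snapshot(n)
import itertools
def lab(s,p,sc,W,H,x0,y0):
    x,y,a,rd,zd=p;m=np.zeros((H*sc,W*sc),np.int32)
    def R(P,an,v):
        c,q=np.cos(an),np.sin(an);u=proj(s,P@np.array([[c,q,0],[-q,c,0],[0,0,1]])+[x,y,0])-[x0,y0]
        cv2.fillConvexPoly(m,cv2.convexHull(np.round(((u+.5)*sc-.5)*16).astype(np.int32)),v,shift=4)
    R(cyl(0,rd,108,zd),0,1)
    R(cyl(0,22,zd,114),0,2);R(cyl(0,22,114,114.1),0,3)
    R(box(-12,12,-6,6,114,144),a,4);R(box(-12,12,-6,6,143,144),a,5)
    return m
def run(n,x0,y0,W,H,roi):
    s=cal[n];img=cv2.imread(f"pics/{n}0.png").astype(np.float32)
    g=cv2.resize(img,(512,384),interpolation=cv2.INTER_AREA).mean(2)[y0:y0+H,x0:x0+W]
    sc=4;G=cv2.resize(g,None,fx=sc,fy=sc,interpolation=cv2.INTER_LINEAR)
    mask=cv2.resize(roi(g).astype(np.uint8),None,fx=sc,fy=sc,interpolation=0)>0
    def f(v):
        L=lab(s,(v[0],v[1],v[2]/20,v[3],v[4]),sc,W,H,x0,y0);e=0
        for k in range(6):
            q=G[(L==k)&mask]
            if q.size:e+=np.abs(q-np.median(q)).sum()
        return e/mask.sum()+.02*((v[4]-110)/2)**2
    best=None
    for y in(228,235,242):
        v0=np.array([554,y,-3,28,110.]);S=v0+np.vstack([np.zeros(5),np.diag([5,5,4,3,2])])
        o=minimize(f,v0,method="Nelder-Mead",options=dict(initial_simplex=S,xatol=.05,fatol=1e-4,maxiter=400))
        if best is None or o.fun<best.fun:best=o
    print(n,best.x[:2],"yaw",best.x[2]/20,best.x[3:],best.fun)
def poly(P):
    def q(g):
        m=np.zeros(g.shape,np.uint8);cv2.fillConvexPoly(m,np.int32(P),1);return m
    return q
# polygons in crop px (crop origin same as c1)
run("top",131,182,64,48,poly([(20,5),(51,9),(46,43),(15,38)]))
run("side",193,124,64,48,poly([(19,21),(27,21),(27,15),(38,15),(38,21),(46,21),(47,34),(16,34)]))
t,s=cal["top"],cal["side"]
f=lambda X,Y:[(X+.5)/6-.5,(Y+.5)/6-.5]
T=np.array([131,182]);S=np.array([193,124])
print("disc top",unproj(t,T+f(192,146),110),"side",unproj(s,S+f(193,158),110))
print("front face base side",unproj(s,S+f(192,157),114))
E
python3 s.py
```

```text
top [554.34657458 236.22445685] yaw -0.15336706445590229 [ 30.20446754 109.99256789] 3.647631917152893
side [555.47762025 234.63867488] yaw -0.09432013586955516 [ 30.82928841 109.29631141] 6.035064195630938
disc top [553.56254972 236.09168042 110.        ] side [555.6986094  234.66328691 110.        ]
front face base side [554.59764287 228.88042053 114.        ]
```

servo_tool --commands '[0.006, 0.118, 0, 0, 0, 0, 0, 0, 0.2, 0, 0, 0, 0, 0, 0.22, 0, 0, 0, 0, 0, 0, 0, 0, 0, 0, 0, 0, 0, 0, 0]'

```text
time_s: 8.95
eef_pos: [555.2, 235.9, 173.3]
ee_rot: [-0.23, -3.133, 0.001]
wrist_force: [-0.3, -0.7, -1.7]
grip_width: 0.525
finger_force: 52.4
```

```bash
python3 - <<'E'
from bench import r,snapshot,finder
from h import *
o=r.get_obs();print(o["eef_pos"],o["ee_rot"],o["wrist_force"])
p=o["eef_pos"];z=p[2]-16.3
s=snapshot("side");t=snapshot("top")
C=[]
for n,i in(("side",s),("top",t)):
    d=finder.masks_of("handle_hub",i)[0];m=d["mask"].astype(float)
    print(n,d["p"],fit([(i,m)],HANDLE,(554.7,235.3,-.15),z))
    v=i["image"].copy();c=proj(i,[[530,235,150]])[0].astype(int);x,y=c
    u=cv2.resize(v[y-40:y+40,x-40:x+40],None,fx=5,fy=5,interpolation=cv2.INTER_CUBIC)
    R=np.array([[np.cos(.15),-np.sin(.15),0],[np.sin(.15),np.cos(.15),0],[0,0,1]])
    for P in HANDLE:
        q=proj(i,P@R+[554.7,235.3,z]);q=((q-[x-40,y-40])+.5)*5-.5
        cv2.polylines(u,[cv2.convexHull(q.astype(np.int32))],True,(0,255,0),1)
    for P in [cyl(0,22,114,114.1),box(-12,12,-6,6,114,144)]:
        q=proj(i,P@R+[554.7,235.3,0]);q=((q-[x-40,y-40])+.5)*5-.5
        cv2.polylines(u,[cv2.convexHull(q.astype(np.int32))],True,(0,0,255),1)
    C.append(u)
cv2.imwrite("pics/m.png",np.hstack(C))
E
```

```text
[555.23992614 235.94523241 173.33463546] [-2.29693569e-01 -3.13276217e+00  7.37967367e-04] [-0.32380502 -0.663202   -1.68672875]
side 0.69 (np.float64(555.9299669656336), np.float64(231.7161188983107), np.float64(-0.16864276711081672), np.float64(0.257288338658147))
top 0.74 (np.float64(555.2360018753127), np.float64(234.93832669065787), np.float64(-0.16742270920076144), np.float64(0.8271594101123596))
```

View pics/m.png

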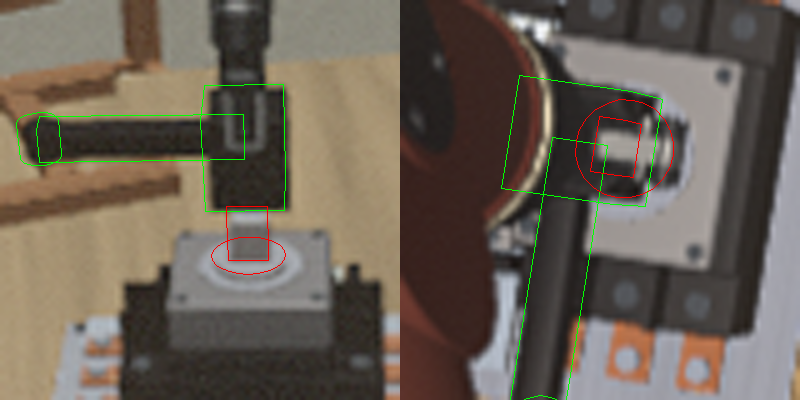

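servo_tool --commands '[0.006, -0.003, 0.06, 0, 0, 0, 0, 0, 0.04, 0, 0, 0, 0, 0, 0.04, 0, 0, 0, 0, 0, 0.04, 0, 0, 0, 0, 0, 0.04, 0, 0, 0, 0, 0, 0, 0, 0, 0]'

```text
time_s: 9.75
eef_pos: [554.3, 235.0, 150.4]
ee_rot: [-0.23, -3.132, 0.001]
wrist_force: [0.1, 0.6, -2.0]
grip_width: 0.526
finger_force: 52.5
```

servo_tool --commands '[0, 0, 0.04, 0, 0, 0, 0, 0, 0.04, 0, 0, 0, 0, 0, 0.04, 0, 0, 0, 0, 0, 0.03, 0, 0, 0, 0, 0, 0.02, 0, 0, 0, 0, 0, 0, 0, 0, 0]'

```text
time_s: 10.35
eef_pos: [554.6, 235.1, 133.8]
ee_rot: [-0.23, -3.133, 0.001]
wrist_force: [0.8, 0.2, -2.0]
grip_width: 0.528
finger_force: 52.5
```

servo_tool --commands '[0, 0, 0.02, 0, 0, 0, 0, 0, 0.015, 0, 0, 0, 0, 0, 0, 0, 0, 0]'

```text
time_s: 10.65
eef_pos: [554.8, 235.2, 130.6]
ee_rot: [0.23, 3.133, -0.0]
wrist_force: [0.4, -0.1, -2.2]
grip_width: 0.524
finger_force: 52.5
```

servo_tool --commands '[0, 0, 0, 0, 0, 0, 0, 0, 0, 0, 0, 0, 0, 0, 0, 0, 0, 0, 0, 0, 0, 0, 0, 0, 0, 0, 0, 0, 0, 0, 0, 0, 0, 0, 0, 0, 0, 0, 0, 0, 0, 0, 0, 0, 0, 0, 0, 0, 0, 0, 0, 0, 0, 0]' --grip -1

```text
time_s: 11.55
eef_pos: [554.7, 235.1, 130.6]
ee_rot: [-0.23, -3.133, 0.0]
wrist_force: [-0.6, -0.1, 0.6]
grip_width: 1.004
finger_force: 0.0
```

servo_tool --commands '[0, 0, -0.3, 0, 0, 0, 0, 0, -0.4, 0, 0, 0, 0, 0, -0.3, 0, 0, 0, 0.3, 0, 0, 0, 0, 0, 0.4, 0, 0, 0, 0, 0, 0.4, 0, 0, 0, 0, 0, 0, 0, 0, 0, 0, 0, 0, 0, 0, 0, 0, 0]'

```text
time_s: 12.35
eef_pos: [445.4, 251.7, 231.1]
ee_rot: [0.228, 3.133, 0.002]
wrist_force: [0.4, -0.0, 0.3]
grip_width: 1.001
finger_force: 0.0
```

```bash
python3 - <<'E'
from bench import r,snapshot,finder
from h import *
o=r.get_obs();print(o["eef_pos"],o["ee_rot"])
C=[]
for n in("side","top"):
    i=snapshot(n)
    d=finder.masks_of("handle_hub",i)[0];m=d["mask"].astype(float)
    for z in(114,119):print(n,d["p"],z,fit([(i,m)],HANDLE,(554.7,235.3,-.15),z))
    v=i["image"].copy();c=proj(i,[[530,235,150]])[0].astype(int);x,y=c
    u=cv2.resize(v[y-40:y+40,x-40:x+40],None,fx=5,fy=5,interpolation=cv2.INTER_CUBIC)
    R=np.array([[np.cos(.15),-np.sin(.15),0],[np.sin(.15),np.cos(.15),0],[0,0,1]])
    for P in HANDLE:
        q=proj(i,P@R+[555,235.3,114]);q=((q-[x-40,y-40])+.5)*5-.5
        cv2.polylines(u,[cv2.convexHull(q.astype(np.int32))],True,(0,255,0),1)
    C.append(u)
cv2.imwrite("pics/n.png",np.hstack(C))
E
```

```text
[445.37438889 251.7386202  231.0688697 ] [2.27566606e-01 3.13308300e+00 2.09026821e-03]
side 0.73 114 (np.float64(555.6884266619722), np.float64(230.20385125023444), np.float64(-0.16396193909626716), np.float64(0.09060704022988506))
side 0.73 119 (np.float64(554.7156599105822), np.float64(221.95929769839208), np.float64(-0.1482863275053387), np.float64(0.10497485632183907))
top 0.65 114 (np.float64(554.7989802519381), np.float64(235.16987074951953), np.float64(-0.15128659985265974), np.float64(0.13975860420650096))
top 0.65 119 (np.float64(554.4379425504069), np.float64(234.09990705459077), np.float64(-0.14798980096365194), np.float64(0.14722753346080306))
```

View pics/n.png

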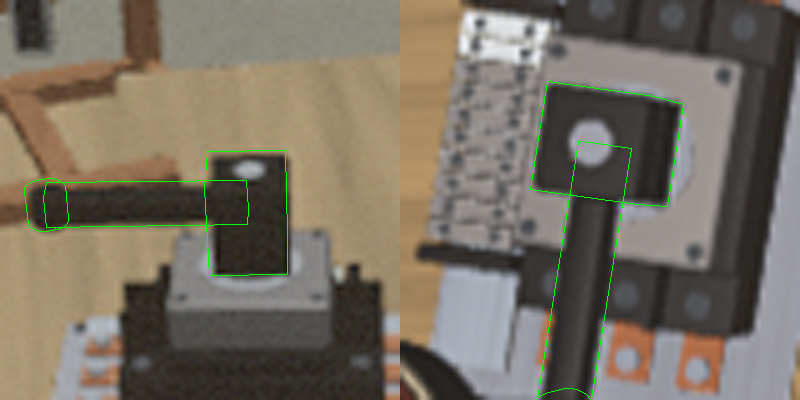

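The handle is seated: the outline for the hub resting on the collar matches both views. Next I'll grip the arm at a radius of about 98 mm.

servo_tool --commands '[-0.126, 0, 0, 0, 0, 0, 0, 0, 0.3, 0, 0, 0, 0, 0, 0.3, 0, 0, 0, 0, 0, 0.25, 0, 0, 0, 0, 0, 0.16, 0, 0, 0, 0, 0, 0, 0, 0, 0, 0, 0, 0, 0, 0, 0]'

```text
time_s: 13.25
eef_pos: [459.4, 249.0, 129.8]
ee_rot: [0.232, 3.133, -0.001]
wrist_force: [1.0, -0.3, 0.4]
grip_width: 0.997
finger_force: 0.0
```

servo_tool --commands '[0, 0, 0, 0, 0, 0, 0, 0, 0, 0, 0, 0, 0, 0, 0, 0, 0, 0, 0, 0, 0, 0, 0, 0, 0, 0, 0, 0, 0, 0, 0, 0, 0, 0, 0, 0, 0, 0, 0, 0, 0, 0, 0, 0, 0, 0, 0, 0, 0, 0, 0, 0, 0, 0, 0, 0, 0, 0, 0, 0, 0, 0, 0, 0, 0, 0, 0, 0, 0, 0, 0, 0]' --grip 1 --force 30

```text
time_s: 14.45
eef_pos: [458.2, 249.5, 129.6]
ee_rot: [-0.23, -3.133, 0.0]
wrist_force: [-1.9, -0.0, 2.4]
grip_width: 0.194
finger_force: 32.8
```

servo_tool --commands '[-0.002, -0.058, 0, 0, 0, -0.038, -0.002, -0.058, 0, 0, 0, -0.038, -0.002, -0.058, 0, 0, 0, -0.038, -0.002, -0.058, 0, 0, 0, -0.038, -0.002, -0.058, 0, 0, 0, -0.038, -0.002, -0.058, 0, 0, 0, -0.038, -0.002, -0.058, 0, 0, 0, -0.038, -0.002, -0.058, 0, 0, 0, -0.038, 0, 0, 0, 0, 0, 0]'

```text
time_s: 15.35
eef_pos: [462.0, 203.2, 129.5]
ee_rot: [0.519, -3.097, -0.001]
wrist_force: [-5.7, 0.5, 3.4]
grip_width: 0.197
finger_force: 33.0
```

servo_tool --commands '[-0.002, -0.058, 0, 0, 0, -0.038, -0.002, -0.058, 0, 0, 0, -0.038, -0.002, -0.058, 0, 0, 0, -0.038, -0.002, -0.058, 0, 0, 0, -0.038, -0.002, -0.058, 0, 0, 0, -0.038, -0.002, -0.058, 0, 0, 0, -0.038, -0.002, -0.058, 0, 0, 0, -0.038, -0.002, -0.058, 0, 0, 0, -0.038, 0, 0, 0, 0, 0, 0]'

```text
time_s: 16.25
eef_pos: [487.0, 164.1, 129.4]
ee_rot: [1.236, -2.885, -0.0]
wrist_force: [-6.1, -1.2, 3.9]
grip_width: 0.198
finger_force: 33.1
```

servo_tool --commands '[-0.001, -0.029, 0, 0, 0, -0.019, 0, -0.029, 0, 0, 0, -0.019, 0, 0, 0, 0, 0, 0, 0, 0, 0, 0, 0, 0]'

```text
time_s: 16.65
eef_pos: [491.0, 160.5, 129.4]
ee_rot: [1.319, -2.848, -0.0]
wrist_force: [-5.7, -2.4, 5.1]
grip_width: 0.196
finger_force: 33.2
```

servo_tool --commands '[0, -0.029, 0, 0, 0, -0.019, -0.001, -0.029, 0, 0, 0, -0.019, 0, 0, 0, 0, 0, 0, 0, 0, 0, 0, 0, 0]'

```text
time_s: 17.05
eef_pos: [495.6, 156.8, 129.3]
ee_rot: [1.404, -2.808, -0.0]
wrist_force: [-6.2, -2.1, 5.5]
grip_width: 0.195
finger_force: 33.2
```

servo_tool --commands '[0, -0.029, 0, 0, 0, -0.019, -0.001, -0.029, 0, 0, 0, -0.019, 0, 0, 0, 0, 0, 0, 0, 0, 0, 0, 0, 0]'

```text
time_s: 17.45
eef_pos: [500.2, 153.5, 129.3]
ee_rot: [1.487, -2.764, -0.001]
wrist_force: [-7.9, -2.3, 5.1]
grip_width: 0.196
finger_force: 33.2
```

servo_tool --commands '[0, -0.029, 0, 0, 0, -0.019, -0.001, -0.029, 0, 0, 0, -0.019, 0, 0, 0, 0, 0, 0, 0, 0, 0, 0, 0, 0]'

```text
time_s: 17.85
eef_pos: [503.6, 151.0, 128.9]
ee_rot: [1.567, -2.717, -0.004]
wrist_force: [-11.6, -0.7, 6.3]
grip_width: 0.195
finger_force: 33.8
```

```bash
python3 - <<'E'
from bench import r,snapshot,finder
from h import *
o=r.get_obs();print(o["eef_pos"],o["wrist_force"],o["moment"])
C=[]
for n in("side","top"):
    i=snapshot(n)
    d=finder.masks_of("handle_hub",i)[0];m=d["mask"].astype(float)
    print(n,d["p"],m.sum(),fit([(i,m)],HANDLE,(554.7,235.3,1.0),114))
    v=i["image"].copy();c=proj(i,[[530,210,150]])[0].astype(int);x,y=c
    u=cv2.resize(v[y-40:y+40,x-40:x+40],None,fx=5,fy=5,interpolation=cv2.INTER_CUBIC)
    for a,co in((.95,(0,255,0)),(1.05,(0,0,255))):
      R=np.array([[np.cos(a),np.sin(a),0],[-np.sin(a),np.cos(a),0],[0,0,1]])
      for P in HANDLE:
        q=proj(i,P@R+[555,235.3,114]);q=((q-[x-40,y-40])+.5)*5-.5
        cv2.polylines(u,[cv2.convexHull(q.astype(np.int32))],True,co,1)
    C.append(u)
cv2.imwrite("pics/o.png",np.hstack(C))
E
```

```text
[503.61602518 151.04241072 128.92283581] [-11.64678555  -0.65643777   6.32966842] [ 0.00920579  2.76724546 -0.43879349]
side 0.82 420.0 (np.float64(554.7021809525687), np.float64(231.580151716159), np.float64(1.0153169615762567), np.float64(0.594047619047619))Traceback (most recent call last):
  File "<stdin>", line 7, in <module>
IndexError: list index out of range
```

servo_tool --commands '[0, -0.029, 0, 0, 0, -0.019, -0.001, -0.029, 0, 0, 0, -0.019, 0, 0, 0, 0, 0, 0, 0, 0, 0, 0, 0, 0]'

```text
time_s: 18.45
eef_pos: [506.5, 149.6, 128.5]
ee_rot: [1.648, -2.665, -0.009]
wrist_force: [-21.0, 2.8, 10.3]
grip_width: 0.194
finger_force: 38.1
```

```bash
python3 - <<'E'
from bench import r,snapshot,finder
from h import *
o=r.get_obs();print(o["eef_pos"],o["wrist_force"],o["moment"])
C=[]
for n in("side","top"):
    i=snapshot(n)
    v=i["image"].copy();c=proj(i,[[530,210,150]])[0].astype(int);x,y=c
    u=cv2.resize(v[y-40:y+40,x-40:x+40],None,fx=5,fy=5,interpolation=cv2.INTER_CUBIC)
    for a,co in((.92,(0,255,0)),(1.05,(0,0,255))):
      R=np.array([[np.cos(a),np.sin(a),0],[-np.sin(a),np.cos(a),0],[0,0,1]])
      for P in HANDLE:
        q=proj(i,P@R+[555,235.3,114]);q=((q-[x-40,y-40])+.5)*5-.5
        cv2.polylines(u,[cv2.convexHull(q.astype(np.int32))],True,co,1)
    C.append(u)
cv2.imwrite("pics/o.png",np.hstack(C))
E
```

```text
[506.53048148 149.63779017 128.53276686] [-20.97909249   2.84712169  10.31667521] [ 0.71052917  4.66984432 -0.57771884]
```

View pics/o.png

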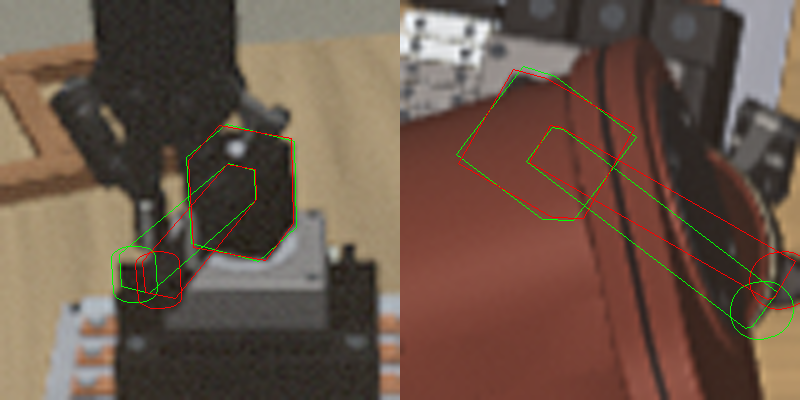

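Force jumped to 21 N (about 2 N m), so the shaft is at the off stop. Now I'll turn it clockwise.

servo_tool --commands '[0, 0.029, 0, 0, 0, 0.019, 0, 0.029, 0, 0, 0, 0.019, -0.002, 0.058, 0, 0, 0, 0.038, -0.002, 0.058, 0, 0, 0, 0.038, -0.002, 0.058, 0, 0, 0, 0.038, -0.002, 0.058, 0, 0, 0, 0.038, -0.002, 0.058, 0, 0, 0, 0.038, -0.002, 0.058, 0, 0, 0, 0.038, -0.002, 0.058, 0, 0, 0, 0.038, -0.002, 0.058, 0, 0, 0, 0.038, -0.002, 0.058, 0, 0, 0, 0.038, 0, 0, 0, 0, 0, 0]'

```text
time_s: 19.75
eef_pos: [469.1, 187.4, 129.3]
ee_rot: [0.789, -3.038, 0.002]
wrist_force: [-4.4, -4.8, 4.5]
grip_width: 0.196
finger_force: 33.1
```

servo_tool --commands '[-0.002, 0.058, 0, 0, 0, 0.038, -0.002, 0.058, 0, 0, 0, 0.038, -0.002, 0.058, 0, 0, 0, 0.038, -0.002, 0.058, 0, 0, 0, 0.038, -0.002, 0.058, 0, 0, 0, 0.038, -0.002, 0.058, 0, 0, 0, 0.038, -0.002, 0.058, 0, 0, 0, 0.038, -0.002, 0.058, 0, 0, 0, 0.038, -0.002, 0.058, 0, 0, 0, 0.038, -0.002, 0.058, 0, 0, 0, 0.038, -0.002, 0.058, 0, 0, 0, 0.038, -0.002, 0.058, 0, 0, 0, 0.038, -0.002, 0.058, 0, 0, 0, 0.038, 0, 0, 0, 0, 0, 0]'

```text
time_s: 21.15
eef_pos: [460.5, 261.3, 129.2]
ee_rot: [-0.418, -3.112, 0.002]
wrist_force: [-6.0, -2.1, 5.0]
grip_width: 0.2
finger_force: 33.1
```

servo_tool --commands '[-0.002, 0.058, 0, 0, 0, 0.038, -0.002, 0.058, 0, 0, 0, 0.038, -0.002, 0.058, 0, 0, 0, 0.038, -0.002, 0.058, 0, 0, 0, 0.038, -0.002, 0.058, 0, 0, 0, 0.038, 0, 0, 0, 0, 0, 0]'

```text
time_s: 21.75
eef_pos: [472.6, 287.8, 129.2]
ee_rot: [-0.874, -3.016, 0.002]
wrist_force: [-6.3, -0.3, 3.2]
grip_width: 0.195
finger_force: 33.0
```

servo_tool --commands '[-0.002, 0.058, 0, 0, 0, 0.038, -0.002, 0.058, 0, 0, 0, 0.038, -0.002, 0.058, 0, 0, 0, 0.038, -0.002, 0.058, 0, 0, 0, 0.038, -0.002, 0.058, 0, 0, 0, 0.038, -0.002, 0.058, 0, 0, 0, 0.038, -0.002, 0.058, 0, 0, 0, 0.038, -0.002, 0.058, 0, 0, 0, 0.038, -0.002, 0.058, 0, 0, 0, 0.038, 0, 0, 0, 0, 0, 0]'

```text
time_s: 22.75
eef_pos: [511.4, 322.2, 129.3]
ee_rot: [-1.643, -2.677, 0.001]
wrist_force: [-4.7, 0.8, 2.4]
grip_width: 0.199
finger_force: 32.9
```

servo_tool --commands '[0, 0.029, 0, 0, 0, 0.019, -0.001, 0.029, 0, 0, 0, 0.019, 0, 0, 0, 0, 0, 0, 0, 0, 0, 0, 0, 0]'

```text
time_s: 23.15
eef_pos: [516.3, 324.4, 129.4]
ee_rot: [-1.719, -2.629, 0.001]
wrist_force: [-4.4, 1.2, 2.4]
grip_width: 0.199
finger_force: 32.8
```

servo_tool --commands '[0, 0.029, 0, 0, 0, 0.019, -0.001, 0.029, 0, 0, 0, 0.019, 0, 0, 0, 0, 0, 0, 0, 0, 0, 0, 0, 0]'

```text
time_s: 23.55
eef_pos: [520.9, 326.4, 129.2]
ee_rot: [-1.796, -2.576, 0.003]
wrist_force: [-7.6, -0.7, 3.0]
grip_width: 0.196
finger_force: 33.0
```

servo_tool --commands '[0, 0.029, 0, 0, 0, 0.019, -0.001, 0.029, 0, 0, 0, 0.019, 0, 0, 0, 0, 0, 0, 0, 0, 0, 0, 0, 0]'

```text
time_s: 23.95
eef_pos: [524.5, 327.7, 128.7]
ee_rot: [-1.87, -2.52, 0.009]
wrist_force: [-15.7, -4.4, 5.8]
grip_width: 0.195
finger_force: 33.6
```

Force is rising, so the on stop is near. One more small push, then release.

servo_tool --commands '[0, 0.029, 0, 0, 0, 0.019, 0, 0.015, 0, 0, 0, 0.01, 0, 0, 0, 0, 0, 0, 0, 0, 0, 0, 0, 0]'

```text
time_s: 24.35
eef_pos: [526.8, 328.3, 128.2]
ee_rot: [-1.925, -2.475, 0.015]
wrist_force: [-23.7, -6.7, 9.9]
grip_width: 0.195
finger_force: 36.4
```

servo_tool --commands '[0, -0.03, 0, 0, 0, -0.02, 0, -0.03, 0, 0, 0, -0.02, 0, -0.02, 0, 0, 0, -0.01, 0, 0, 0, 0, 0, 0, 0, 0, 0, 0, 0, 0]'

```text
time_s: 24.85
eef_pos: [522.5, 326.7, 129.0]
ee_rot: [-1.83, -2.551, 0.005]
wrist_force: [-9.3, -1.7, 2.1]
grip_width: 0.196
finger_force: 32.9
```

servo_tool --commands '[0, 0, 0, 0, 0, 0, 0, 0, 0, 0, 0, 0, 0, 0, 0, 0, 0, 0, 0, 0, 0, 0, 0, 0, 0, 0, 0, 0, 0, 0, 0, 0, 0, 0, 0, 0, 0, 0, 0, 0, 0, 0, 0, 0, 0, 0, 0, 0, 0, 0, 0, 0, 0, 0]' --grip -1

```text
time_s: 25.75
eef_pos: [524.4, 327.5, 129.6]
ee_rot: [1.835, 2.55, -0.0]
wrist_force: [-0.5, 0.0, 0.7]
grip_width: 0.999
finger_force: 0.0
```

servo_tool --commands '[0, 0, -0.3, 0, 0, 0, 0, 0, -0.4, 0, 0, 0, 0, 0, -0.4, 0, 0, 0, 0.3, 0, 0, 0, 0, 0, 0.4, 0, 0, 0, 0, 0, 0.4, 0, 0, 0, 0, 0, 0.4, 0, 0, 0, 0, 0, 0, 0, 0, 0, 0, 0]'

```text
time_s: 26.55
eef_pos: [472.2, 476.6, 238.2]
ee_rot: [-1.822, -2.556, 0.001]
wrist_force: [0.3, -0.3, -1.3]
grip_width: 0.999
finger_force: 0.0
```

```bash
python3 - <<'E'
from bench import r,snapshot,finder
from h import *
o=r.get_obs();print(o["eef_pos"])
C=[]
for n in("side","top"):
    i=snapshot(n)
    D=finder.masks_of("handle_hub",i)
    if D:print(n,D[0]["p"],fit([(i,D[0]["mask"].astype(float))],HANDLE,(554.7,235.3,-1.15),114))
    for k,c in(("meter",40),("strip",47),("driver",15)):
        if n=="top":
            q=finder.masks_of(k,i)
            if q:print(k,unproj(i,q[0]["point"],c))
    v=i["image"].copy();c=proj(i,[[540,270,150]])[0].astype(int);x,y=c
    u=cv2.resize(v[y-40:y+40,x-40:x+40],None,fx=5,fy=5,interpolation=cv2.INTER_CUBIC)
    a=-1.15
    R=np.array([[np.cos(a),np.sin(a),0],[-np.sin(a),np.cos(a),0],[0,0,1]])
    for P in HANDLE:
        q=proj(i,P@R+[555,235.3,114]);q=((q-[x-40,y-40])+.5)*5-.5
        cv2.polylines(u,[cv2.convexHull(q.astype(np.int32))],True,(0,255,0),1)
    C.append(u)
cv2.imwrite("pics/p.png",np.hstack(C))
E
```

```text
[472.22578121 476.57468341 238.24643713]
side 0.68 (np.float64(553.3886223743336), np.float64(228.80806013971625), np.float64(-1.1935814616135207), np.float64(0.07243178170144463))
top 0.63 (np.float64(553.1568550974489), np.float64(235.26270657035093), np.float64(-1.1709476698902792), np.float64(0.10294834307992203))
meter [658.99534974   7.13233637  40.        ]
strip [767.98946395 -18.91442083  47.        ]
driver [425.84569873   2.08622692  15.        ]
```

View pics/p.png

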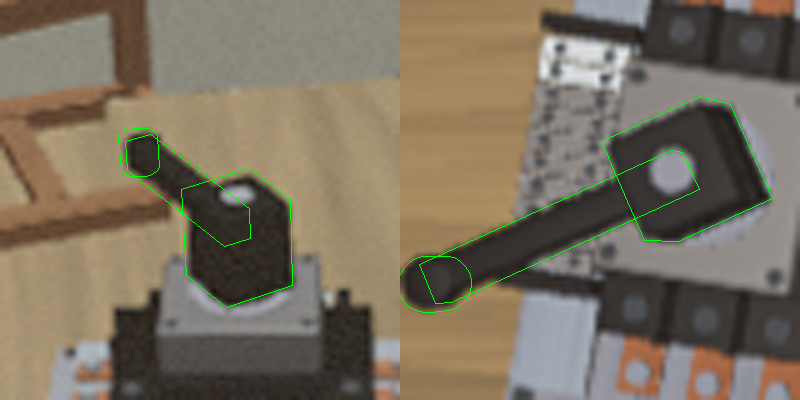

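The handle is seated at yaw -1.17 rad, about 1.02 rad from the breaker's x axis. That is the on stop plus the play. The hub outline matches both views and the gripper is clear.

```bash
python3 -c "
from bench import r
print(r.close_job())"
```

```text
the job is handed in; nothing more can be done
None
```

I set the handle on the shaft and let go of it, took it by its arm and turned it to the off stop, then to the on stop, and released it. I've handed the job in at about 27 s without a verdict back; the wrist force rose sharply at both stops, and in the last pictures the handle sat down on the shaft at the on stop, with the gripper clear and the meter, strip and driver, which the robot never went near, within about 13 mm of their first camera readings.

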